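# Reload the sample vials in reverse order for the drift check

### The job

To rerun the samples backwards and check the instrument for drift, move the four vials from the grey old rack into the white new rack in reverse order: the vial in the first place of the old rack, next to its black end, goes into the last place of the new rack, farthest from its black end, and so on, so that the last vial comes first. Keep the vials upright, do not drop them, and leave each one standing free on the floor of its own pocket.

Things in the scene. Friction and masses are not known exactly. Their poses are not given: they have to be found in the camera images.
- vial_red: Loose sealed sample vial, upright: amber glass cylinder 28 mm in diameter and 76 mm high with a white paper band, red screw cap 25 mm in diameter on top, 95 mm high in all, about 60 g. Origin: centre of its underside; z up through the cap. It starts standing in the red sleeve.
- vial_yellow: Loose sealed sample vial, upright: amber glass cylinder 28 mm in diameter and 76 mm high with a white paper band, yellow screw cap 25 mm in diameter on top, 95 mm high in all, about 60 g. Origin: centre of its underside; z up through the cap. It starts standing in the yellow sleeve.
- vial_green: Loose sealed sample vial, upright: amber glass cylinder 28 mm in diameter and 76 mm high with a white paper band, green screw cap 25 mm in diameter on top, 95 mm high in all, about 60 g. Origin: centre of its underside; z up through the cap. It starts standing in the green sleeve.
- vial_blue: Loose sealed sample vial, upright: amber glass cylinder 28 mm in diameter and 76 mm high with a white paper band, blue screw cap 25 mm in diameter on top, 95 mm high in all, about 60 g. Origin: centre of its underside; z up through the cap. It starts standing in the blue sleeve.
- sleeve_red: Red plastic ring fixed in one of the four pockets of the old rack (which one varies), 43 mm outside, bore 33.6 mm, 33 mm high, rim 38 mm above the worktop. Origin: centre of its underside, on the pocket floor 5 mm above the worktop. The red vial starts in it; the sleeve stays and shows where that vial stood in the row.
- sleeve_yellow: Yellow plastic ring fixed in one of the four pockets of the old rack (which one varies), 43 mm outside, bore 33.6 mm, 33 mm high, rim 38 mm above the worktop. Origin: centre of its underside, on the pocket floor 5 mm above the worktop. The yellow vial starts in it; the sleeve stays and shows where that vial stood in the row.
- sleeve_green: Green plastic ring fixed in one of the four pockets of the old rack (which one varies), 43 mm outside, bore 33.6 mm, 33 mm high, rim 38 mm above the worktop. Origin: centre of its underside, on the pocket floor 5 mm above the worktop. The green vial starts in it; the sleeve stays and shows where that vial stood in the row.
- sleeve_blue: Blue plastic ring fixed in one of the four pockets of the old rack (which one varies), 43 mm outside, bore 33.6 mm, 33 mm high, rim 38 mm above the worktop. Origin: centre of its underside, on the pocket floor 5 mm above the worktop. The blue vial starts in it; the sleeve stays and shows where that vial stood in the row.
- old_rack: Old rack: grey, full, a coloured sleeve in each pocket, 206 x 56 x 35 mm high, fixed, four open pockets in a row; a black end block (26 mm long) marks the first place. Origin: underside centre of the pocket box; y points along the row to the black end, x across, z up. Pocket centres y = +75 (first), +25, -25, -75 mm (last), x = 0; floors 5 mm above the worktop, 45 x 46 mm inside, walls 5 mm.
- new_rack: New rack: white plastic, empty, no sleeves, 206 x 56 x 35 mm high, fixed, four open pockets in a row; a black end block (26 mm long) marks the first place. Origin: underside centre of the pocket box; y points along the row to the black end, x across, z up. Pocket centres y = +75 (first), +25, -25, -75 mm (last), x = 0; floors 5 mm above the worktop, 45 x 46 mm inside, walls 5 mm.

How it is judged (in metres and radians):
At the end, for the whole second after the job is handed in: Each vial stands on the floor (5 mm) of the new rack's pocket that mirrors its start (where its sleeve is), counted from the black ends: 1-4, 2-3, 3-2, 4-1; within 10 mm of the centre along the row, 11 mm across; upright within 0.1 rad; released, at rest (((y of sleeve_red in the frame of old_rack between 0.0654 and 0.0854 m and y of vial_red in the frame of new_rack between -0.0854 and -0.0654 m) or (y of sleeve_red in the frame of old_rack between 0.0151 and 0.0351 m and y of vial_red in the frame of new_rack between -0.0351 and -0.0151 m) or (y of sleeve_red in the frame of old_rack between -0.0351 and -0.0151 m and y of vial_red in the frame of new_rack between 0.0151 and 0.0351 m) or (y of sleeve_red in the frame of old_rack between -0.0854 and -0.0654 m and y of vial_red in the frame of new_rack between 0.0654 and 0.0854 m)) and x of vial_red in the frame of new_rack between -0.011 and 0.011 m and z of vial_red in the frame of new_rack between 0 and 0.01 m and angle between each of vial_red, vial_yellow, vial_green, vial_blue's own z axis and vertical below 0.1 rad and linear speed of each of vial_red, vial_yellow, vial_green, vial_blue below 0.02 m/s and contact force between each of vial_red, vial_yellow, vial_green, vial_blue and the fingers below 0.05 N and ((y of sleeve_yellow in the frame of old_rack between 0.0654 and 0.0854 m and y of vial_yellow in the frame of new_rack between -0.0854 and -0.0654 m) or (y of sleeve_yellow in the frame of old_rack between 0.0151 and 0.0351 m and y of vial_yellow in the frame of new_rack between -0.0351 and -0.0151 m) or (y of sleeve_yellow in the frame of old_rack between -0.0351 and -0.0151 m and y of vial_yellow in the frame of new_rack between 0.0151 and 0.0351 m) or (y of sleeve_yellow in the frame of old_rack between -0.0854 and -0.0654 m and y of vial_yellow in the frame of new_rack between 0.0654 and 0.0854 m)) and x of vial_yellow in the frame of new_rack between -0.011 and 0.011 m and z of vial_yellow in the frame of new_rack between 0 and 0.01 m and ((y of sleeve_green in the frame of old_rack between 0.0654 and 0.0854 m and y of vial_green in the frame of new_rack between -0.0854 and -0.0654 m) or (y of sleeve_green in the frame of old_rack between 0.0151 and 0.0351 m and y of vial_green in the frame of new_rack between -0.0351 and -0.0151 m) or (y of sleeve_green in the frame of old_rack between -0.0351 and -0.0151 m and y of vial_green in the frame of new_rack between 0.0151 and 0.0351 m) or (y of sleeve_green in the frame of old_rack between -0.0854 and -0.0654 m and y of vial_green in the frame of new_rack between 0.0654 and 0.0854 m)) and x of vial_green in the frame of new_rack between -0.011 and 0.011 m and z of vial_green in the frame of new_rack between 0 and 0.01 m and ((y of sleeve_blue in the frame of old_rack between 0.0654 and 0.0854 m and y of vial_blue in the frame of new_rack between -0.0854 and -0.0654 m) or (y of sleeve_blue in the frame of old_rack between 0.0151 and 0.0351 m and y of vial_blue in the frame of new_rack between -0.0351 and -0.0151 m) or (y of sleeve_blue in the frame of old_rack between -0.0351 and -0.0151 m and y of vial_blue in the frame of new_rack between 0.0151 and 0.0351 m) or (y of sleeve_blue in the frame of old_rack between -0.0854 and -0.0654 m and y of vial_blue in the frame of new_rack between 0.0654 and 0.0854 m)) and x of vial_blue in the frame of new_rack between -0.011 and 0.011 m and z of vial_blue in the frame of new_rack between 0 and 0.01 m); the robot touches nothing.
It fails at once if a vial is tipped more than 0.5 rad (angle between any of vial_red, vial_yellow, vial_green, vial_blue's own z axis and vertical above 0.5 rad).
It fails at once if a vial is dropped (faster than 0.7 m/s while not held, a fall of about 25 mm) ((linear speed of vial_red above 0.7 m/s and contact force between vial_red and the fingers below 0.05 N) or (linear speed of vial_yellow above 0.7 m/s and contact force between vial_yellow and the fingers below 0.05 N) or (linear speed of vial_green above 0.7 m/s and contact force between vial_green and the fingers below 0.05 N) or (linear speed of vial_blue above 0.7 m/s and contact force between vial_blue and the fingers below 0.05 N)).
It also fails if it takes over 99 s, if anything falls off the work surface, if the arm or the gripper's body presses on something with over 40 N, if the wrist force passes 120 N, or if a joint passes its speed limit or range.

### The arm

A 6-joint arm with a two-finger parallel gripper is mounted at the origin on the work surface; the furniture and walls round the work are solid. World frame = base frame: x ahead of the robot, y to its left, z up, the work surface at z = 0. Lengths are in mm, angles in rad, forces in N, time in s.
With the tool pointing down it reaches from about 375 to 975 mm from the base axis. Payload 3.8 kg.
Tool frame: the origin (TCP) lies on the front face of the gripper's body, between the roots of the fingers; the fingertips stand r.tcp_to_tips ahead of it and the grasp point (between the pads) lies 45 mm ahead of it (r.tcp_to_tips is the distance from the TCP to the fingertips, in mm); z points along the fingers, y is the line along which they close (so a half turn about z gives the same grasp; the last joint's range is limited). The gripper opens to 88 mm and grips with 3 to 60 N. Pads are 18 mm wide; open, the fingers measure 123 mm over their backs; the gripper's body (75 mm by 187 mm) begins 45 mm behind the grasp point.
Start: joints at [-1.149, 0.264, 1.604, -0, 1.274, -0.037], TCP at [298.933, -605.192, 302.706] pointing down, gripper open.
Joint ranges: [-2.63, 2.63], [-0.94, 2.18], [0.31, 2.57], [-1.31, 4.45], [0, 2.66], [-2.55, 2.55]. Speed limits (rad/s): [2.57, 2.57, 3.14, 3.14, 3.14, 3.14].

### API

Orientations are given as a unit quaternion [x, y, z, w].
In Python, from rig import monitor, viewer, order, r gives the robot as it stands.
- The arm moves only by the shell command python3 -m inch 'ROWS' [FORCE]. ROWS is a JSON object of lists of equal length, an entry for each row: "delta_pos": the shift along the tool's x, y, z in mm, a list of three; "twist": the turn, a rotation vector about the tool's x, y, z in rad, a list of three; "claw": the opening, from 0 (shut) to 1 (fully open). A call has 1 to 20 rows; each row is the pose to reach, as a shift and turn from the pose commanded when the call began, along the tool's axes at that moment; what a row does not reach only later rows make up. A row lasts 1/12 s, in which the tool goes at most 41.7 mm and 7.16 degrees, less where a joint would pass 70% of its speed; a pose out of reach is approached as far as the arm can. A call with a gripper value outside its range is refused whole. The fingers move at their own pace and stop on an object; FORCE is the grip in N (left out, the last holds). Time passes only in rows, so rows that repeat a pose let the fingers close. It gives the time, the measured TCP pose, the force, the opening and the grip force at its end, in the units of the state.
- monitor.sense(): the state, without advancing time (a new reading comes with each control period).
- viewer.read_camera(name): name is "scene" or "side" or "wrist"; returns a dict with "frame" (400x640x3 uint8, red, green, blue), "vfov" (degrees; the focal length in pixels is half the picture's height over the tangent of half this angle, whatever the lens; pixels are square), "cx", "cy" (the principal point, pixels), "rvec" (rotation vector, rad) and "tvec" (3), from world to camera coordinates, as OpenCV has them; the wrist camera has in their place "mount" (4x4, takes a point from camera to tool coordinates, whose origin is the TCP and whose axes are the flange's). Camera axes: x right, y down, z forward; pixel columns grow to the right and rows downward; lengths in mm; the calibration is good to about 2 mm. A picture is of the moment at which its call begins: read the wrist's pose just before it. There is no depth.
- order.close_job(): hands the job in; it is judged then, once.
The state is a dict: "time": time; "joint_positions": joint angles; "dq": joint speeds; "joint_efforts": joint torques, N m; "ee_pos": TCP position; "eef_rot": TCP orientation; "contact_force": force on the tool from outside, world axes, zero at the start; "wrist_torque": the same for the moment, N m; "gripper_width": finger opening in mm; "grasp_force": force on a finger pad.
Only numpy, scipy, OpenCV 4.12 (cv2) and the standard library are available. Lean on these libraries where they do the work, as an engineer would, in place of code of your own. Each camera call takes 0.05 s, during which the arm holds its last target. There are 200 camera calls.

## Working session

There is one attempt and no reset: what is moved stays moved. The work goes in short steps, Python scripts to look and compute and a shell command to move; the robot and the scene stay as the last step left them, time stands still between calls to the robot, and variables do not carry over. Pictures are saved under pics/ and viewed, at most 14 in all, crops included, and the job is handed in when it is done.

```bash
ls; mkdir -p pics; python3 - <<'E'
from rig import monitor, viewer, order, r
import cv2
s=monitor.sense(); print(s, r.tcp_to_tips)
for n in ("scene","side"):
    c=viewer.read_camera(n); f=c.pop("frame"); print(n,c)
    cv2.imwrite(f"pics/{n}0.png",cv2.cvtColor(f,cv2.COLOR_RGB2BGR))
E
```

```text
pics
{'time': 0.0, 'joint_positions': array([-1.14892343e+00,  2.64727815e-01,  1.60534026e+00,  1.78182200e-05,
        1.27367460e+00, -3.69163119e-02]), 'dq': array([ 1.23157222e-03, -1.62190452e-03,  4.52846035e-06,  4.84539726e-04,
        6.81276595e-04,  3.08203851e-04]), 'joint_efforts': array([ 2.26977545e-04, -5.02105629e+01, -3.56877816e+01,  7.26750190e-02,
        2.94729928e-02, -1.74797606e-04]), 'ee_pos': array([ 298.69955016, -604.6988541 ,  301.42312881]), 'eef_rot': array([ 9.73804265e-01,  2.27385349e-01, -1.97282647e-04, -1.05678955e-03]), 'contact_force': array([-0.31975121,  0.97881639,  0.17735988]), 'wrist_torque': array([-0.00966838,  0.03090349, -0.03328738]), 'grasp_force': 0.0, 'gripper_width': 87.99488332010239} 64.0
scene {'vfov': 43.4261070054671, 'cx': 316.8294728000744, 'cy': 198.75874433007752, 'rvec': array([ 1.37995835, -2.17690377,  0.91524738]), 'tvec': array([228.1716485 , 371.47260697, 740.78722372])}
side {'vfov': 55.37038363544176, 'cx': 327.4161866142595, 'cy': 195.23398263945504, 'rvec': array([ 2.49087859,  0.47265092, -0.16064801]), 'tvec': array([-496.26268818, -147.90833741, 1046.43554498])}
```

View pics/scene0.png

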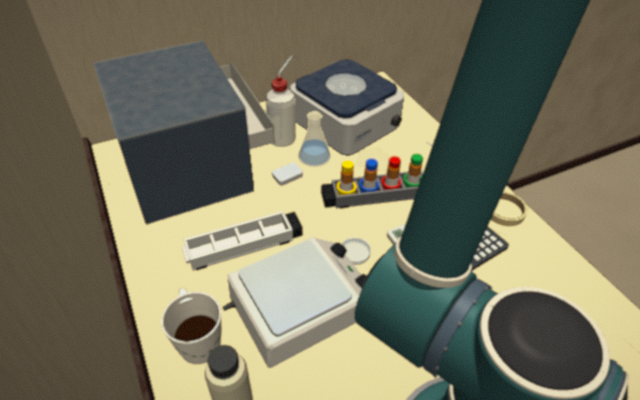

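View pics/side0.png

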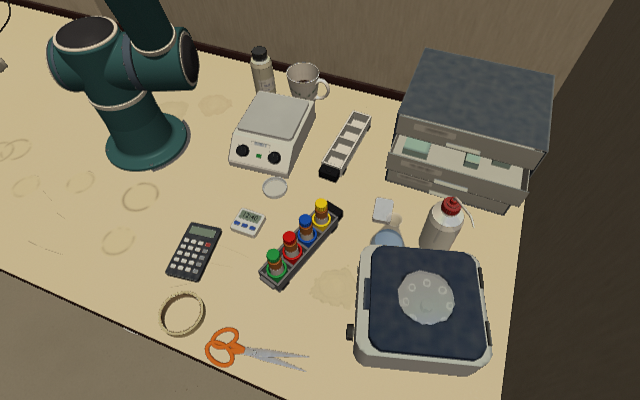

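The side view shows the caps in order from the old rack's black end (333,212): yellow (322,203), blue (306,221), red (290,239) and green (275,256). The new rack's black end is at (330,172), and its far end is at (362,117).

```bash
cat > h.py <<'E'
import numpy as np, cv2
from scipy.spatial.transform import Rotation as R
from rig import monitor, viewer
def cam(n):
    s=monitor.sense(); c=viewer.read_camera(n); f=c["frame"]
    fl=f.shape[0]/2/np.tan(np.radians(c["vfov"])/2)
    K=np.array([[fl,0,c["cx"]],[0,fl,c["cy"]],[0,0,1]])
    if "mount" in c:
        T=np.eye(4); T[:3,:3]=R.from_quat(s["eef_rot"]).as_matrix(); T[:3,3]=s["ee_pos"]
        W=T@np.array(c["mount"]); Rw=W[:3,:3].T; t=-Rw@W[:3,3]
    else: Rw=cv2.Rodrigues(c["rvec"])[0]; t=np.array(c["tvec"])
    return f,K,Rw,t
def ray(K,Rw,t,uv,z):
    d=Rw.T@np.linalg.inv(K)@np.r_[uv,1]; o=-Rw.T@t
    return o+d*(z-o[2])/d[2]
def proj(K,Rw,t,P):
    q=K@(Rw@np.asarray(P,float).T+t[:,None]); return (q[:2]/q[2]).T
def save(f,name): cv2.imwrite("pics/"+name,cv2.cvtColor(f,cv2.COLOR_RGB2BGR))
HUE={"red":(0,8),"yellow":(22,35),"green":(50,75),"blue":(105,125)}
E
python3 - <<'E'
from h import *
for n,z,pts in (("side",100,[(322,203),(306,221),(290,239),(275,256)]),("scene",100,[(347,164),(372,163),(394,161),(416,158)])):
    f,K,Rw,t=cam(n)
    for p in pts: print(n,ray(K,Rw,t,p,z).round(0))
    x,y,w,h=(310,100,75,90) if n=="side" else (170,200,140,75)
    save(cv2.resize(f[y:y+h,x:x+w],None,fx=5.5,fy=5.5,interpolation=cv2.INTER_CUBIC),n+"_new.png")
E
```

```text
side [553. -76. 100.]
side [ 539. -129.  100.]
side [ 526. -179.  100.]
side [ 515. -223.  100.]
scene [548. -77. 100.]
scene [ 529. -126.  100.]
scene [ 515. -171.  100.]
scene [ 504. -218.  100.]
```

View pics/side_new.png

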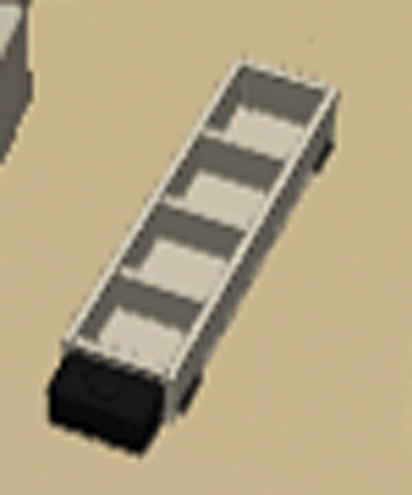

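View pics/scene_new.png

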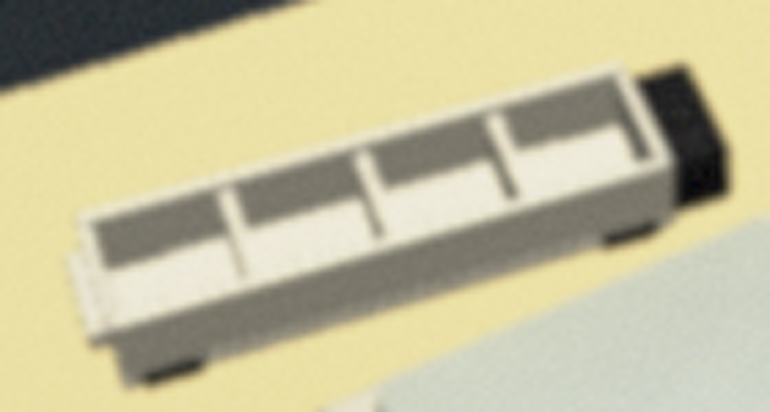

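In the side crop the new rack's rim corners are at (238,62), (338,92), (168,378) and (66,345). In the scene crop they are at (95,335), (82,215), (622,68) and (668,165).

```bash
python3 - <<'E'
from h import *
C={"side":((310,100),[(238,62),(338,92),(168,378),(66,345)]),"scene":((170,200),[(95,335),(82,215),(622,68),(668,165)])}
for n,(o,pts) in C.items():
    f,K,Rw,t=cam(n)
    P=np.array([ray(K,Rw,t,np.array(o)+(np.array(p)+.5)/5.5-.5,35)[:2] for p in pts])
    ax=(P[2]+P[3]-P[0]-P[1]); 
    print(n,P.round(0).tolist(),"centre",P.mean(0).round(1),"yaw deg",np.degrees(np.arctan2(ax[1],ax[0])).round(1),np.linalg.norm(ax)/2,np.linalg.norm(P[1]-P[0]),np.linalg.norm(P[2]-P[3]))
f,K,Rw,t=cam("wrist"); save(f,"wrist0.png"); s=monitor.sense(); M=R.from_quat(s["eef_rot"]).as_matrix(); print(M.round(3), -Rw.T@t-s["ee_pos"],(Rw.T).round(2))
E
```

```text
side [[499.0, 282.0], [552.0, 279.0], [538.0, 76.0], [488.0, 78.0]] centre [519.1 178.7] yaw deg -93.6 203.81491382454402 53.78433680801187 49.971156851536804
scene [[495.0, 287.0], [550.0, 277.0], [536.0, 76.0], [484.0, 79.0]] centre [516.2 180. ] yaw deg -93.6 205.20425401626002 55.68063627645059 52.051044420242135
[[ 0.897  0.443 -0.   ]
 [ 0.443 -0.897  0.001]
 [ 0.    -0.001 -1.   ]] [64.22445708 32.47794876 82.08127073] [[ 0.44 -0.86 -0.25]
 [-0.9  -0.43 -0.12]
 [-0.    0.28 -0.96]]
```

```bash
P='[408,-306,0]'; python3 -m inch '{"delta_pos":[[408,-306,0],[408,-306,0],[408,-306,0],[408,-306,0],[408,-306,0],[408,-306,0],[408,-306,0],[408,-306,0],[408,-306,0],[408,-306,0],[408,-306,0],[408,-306,0],[408,-306,0],[408,-306,0],[408,-306,0],[408,-306,0]],"twist":[[0,0,-0.83],[0,0,-0.83],[0,0,-0.83],[0,0,-0.83],[0,0,-0.83],[0,0,-0.83],[0,0,-0.83],[0,0,-0.83],[0,0,-0.83],[0,0,-0.83],[0,0,-0.83],[0,0,-0.83],[0,0,-0.83],[0,0,-0.83],[0,0,-0.83],[0,0,-0.83]],"claw":[0.7,0.7,0.7,0.7,0.7,0.7,0.7,0.7,0.7,0.7,0.7,0.7,0.7,0.7,0.7,0.7]}' 15
python3 - <<'E'
from h import *
f,K,Rw,t=cam("wrist"); save(f,"wrist1.png"); s=monitor.sense(); print(s["ee_pos"],R.from_quat(s["eef_rot"]).as_matrix().round(3).tolist())
n="side";g,K,Rw,t=cam(n); print("cab",[ray(K,Rw,t,p,z).round(0).tolist() for p,z in (((388,178),0),((388,178),30),((400,100),100),((424,52),150))])
g,K,Rw,t=cam("scene"); print([ray(K,Rw,t,p,z).round(0).tolist() for p,z in (((150,225),0),((252,190),0),((128,128),150),((245,100),150),((128,128),100))])
E
```

```text
time: 1.68
ee_pos: [528.7, -151.3, 302.7]
eef_rot: [0.8, 0.6, -0.0, 0.0]
contact_force: [0.1, 0.4, 0.3]
gripper_width: 61.6
grasp_force: 0.0
[ 528.59329139 -151.62511274  302.62442869] [[0.28, 0.96, -0.0], [0.96, -0.28, -0.001], [-0.001, -0.0, -1.0]]
cab [[652.0, 118.0, -0.0], [656.0, 94.0, 30.0], [620.0, 296.0, 100.0], [637.0, 445.0, 150.0]]
[[650.0, 331.0, 0.0], [660.0, 100.0, 0.0], [791.0, 312.0, 150.0], [787.0, 57.0, 150.0], [864.0, 311.0, 100.0]]
```

View pics/wrist1.png

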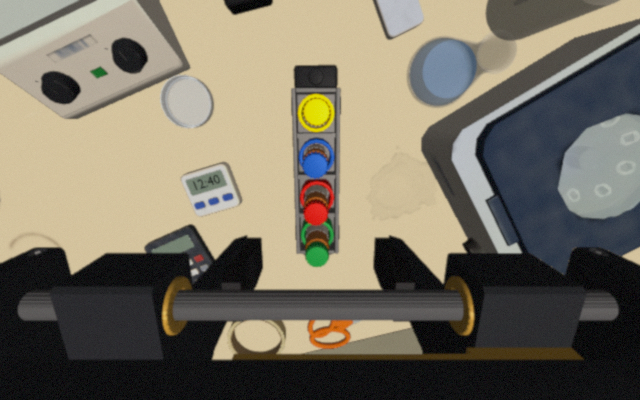

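The wrist view shows the cap centres at yellow (317,113), blue (316,164), red (316,212) and green (317,256). The row runs straight up the image, so the tool is aligned with the rack.

```bash
cat >> h.py <<'E'
def caps(n="wrist",z=100):
    f,K,Rw,t=cam(n); hsv=cv2.cvtColor(f,cv2.COLOR_RGB2HSV); out={}
    return f,K,Rw,t
def totool(d):
    s=monitor.sense(); return R.from_quat(s["eef_rot"]).as_matrix().T@np.asarray(d)
E
python3 - <<'E'
from h import *
f,K,Rw,t=cam("wrist"); s=monitor.sense()
# known outline: rack rim corners at z=35 and caps top discs at z=100
for c,p in dict(y=(317,113),b=(316,164),r=(316,212),g=(317,256)).items():
    P=ray(K,Rw,t,p,100); print(c,P.round(1),totool(P-s["ee_pos"]).round(1))
for p in ((292,88),(341,88)):
    P=ray(K,Rw,t,p,35); print(p,P.round(1),totool(P-s["ee_pos"]).round(1))
E
```

```text
y [549.5 -77.7 100. ] [ 76.9  -0.7 202.6]
b [ 535.  -123.6  100. ] [ 28.7  -1.8 202.7]
r [ 521.  -171.4  100. ] [-21.1  -1.8 202.7]
g [ 507.9 -219.7  100. ] [-71.1  -0.8 202.7]
(292, 88) [530.1 -42.8  35. ] [104.9 -29.1 267.6]
(341, 88) [583.2 -58.3  35. ] [104.9  26.2 267.6]
```

```bash
python3 -m inch '{"delta_pos":[[77,-1,40],[77,-1,80],[77,-1,110],[77,-1,150],[77,-1,170],[77,-1,187],[77,-1,187],[77,-1,187],[77,-1,187],[77,-1,187],[77,-1,187],[77,-1,187],[77,-1,187],[77,-1,187]],"twist":[[0,0,0],[0,0,0],[0,0,0],[0,0,0],[0,0,0],[0,0,0],[0,0,0],[0,0,0],[0,0,0],[0,0,0],[0,0,0],[0,0,0],[0,0,0],[0,0,0]],"claw":[0.7,0.7,0.7,0.7,0.7,0.7,0.7,0.7,0.2,0.2,0.2,0.2,0.2,0.2]}' 15
python3 - <<'E'
from h import *
f,K,Rw,t=cam("wrist"); save(f,"wrist2.png")
E
```

```text
time: 3.05
ee_pos: [550.2, -76.0, 116.7]
eef_rot: [0.799, 0.601, 0.001, 0.001]
contact_force: [-0.0, 0.5, 4.2]
gripper_width: 27.7
grasp_force: 14.9
```

View pics/wrist2.png

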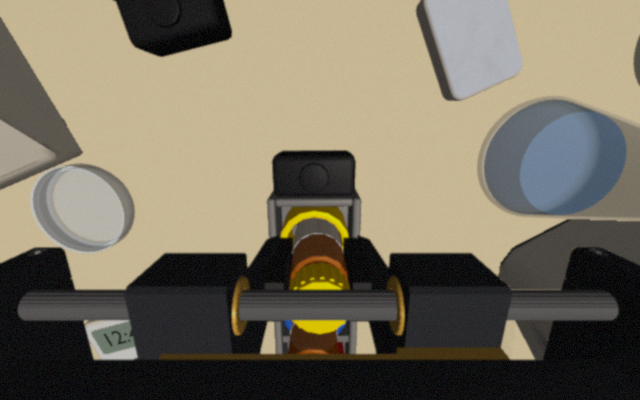

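The yellow vial is gripped at 27.7 mm, at (320,290) in the wrist view. Next I lift it and carry it to the far place of the new rack.

```bash
python3 -m inch '{"delta_pos":[[0,0,-10],[0,0,-30],[0,0,-60],[0,0,-95],[0,0,-130],[30,-12,-130],[68,-26,-130],[106,-41,-130],[144,-56,-130],[182,-70,-130],[220,-85,-130],[258,-100,-130],[290,-112,-130],[310,-119,-130],[310,-119,-130],[310,-119,-130]],"twist":[[0,0,0],[0,0,0],[0,0,0],[0,0,0],[0,0,0],[0,0,-0.02],[0,0,-0.05],[0,0,-0.08],[0,0,-0.11],[0,0,-0.14],[0,0,-0.17],[0,0,-0.2],[0,0,-0.22],[0,0,-0.22],[0,0,-0.22],[0,0,-0.22]],"claw":[0.2,0.2,0.2,0.2,0.2,0.2,0.2,0.2,0.2,0.2,0.2,0.2,0.2,0.2,0.2,0.2]}' 20
python3 - <<'E'
from h import *
f,K,Rw,t=cam("wrist"); save(f,"wrist3.png"); s=monitor.sense(); print(s["ee_pos"],R.from_quat(s["eef_rot"]).as_matrix().round(3).tolist(),s["joint_positions"].round(2))
u=R.from_euler("z",-93.6-90,degrees=True).as_matrix(); X=np.array([[x,y,35] for y in (103,78-53+0,-25-25+25,-103) for x in (-28,28)])
g=f.copy()
for p in proj(K,Rw,t,X@u.T+[517.5,179,0]): print(p.round(0))
E
```

```text
time: 4.43
ee_pos: [521.2, 255.9, 245.8]
eef_rot: [0.728, 0.686, -0.0, 0.0]
contact_force: [0.2, 0.3, -0.8]
gripper_width: 27.7
grasp_force: 19.9
[521.34860641 254.82994176 245.75468222] [[0.061, 0.998, -0.0], [0.998, -0.061, -0.001], [-0.001, -0.0, -1.0]] [ 0.41  0.13  1.87 -0.    1.14  0.47]
[341. 334.]
[295. 334.]
[343. 277.]
[294. 277.]
[344. 237.]
[293. 237.]
[346. 166.]
[291. 165.]
```

View pics/wrist3.png

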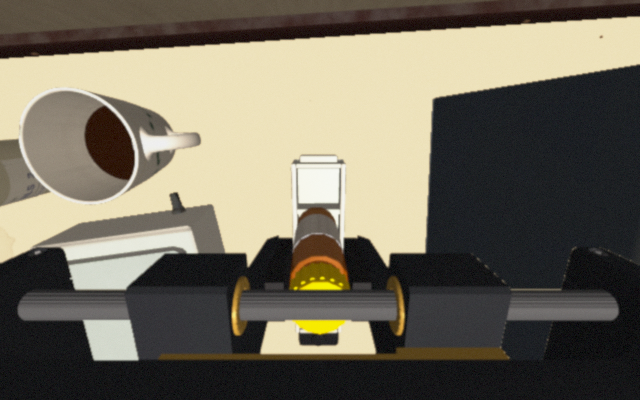

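The far rim of the new rack is at (292,163)–(345,163), within about 3 px of the prediction and centred under the held vial. I can lower it.

```bash
python3 -m inch '{"delta_pos":[[0,0,30],[0,0,65],[0,0,95],[0,0,115],[0,0,123],[0,0,127],[0,0,130],[0,0,130],[0,0,130]],"twist":[[0,0,0],[0,0,0],[0,0,0],[0,0,0],[0,0,0],[0,0,0],[0,0,0],[0,0,0],[0,0,0]],"claw":[0.2,0.2,0.2,0.2,0.2,0.2,0.2,0.2,0.2]}' 20
python3 -m inch '{"delta_pos":[[0,0,0],[0,0,0],[0,0,0],[0,0,0],[0,0,-20],[0,0,-60],[0,0,-100],[0,0,-140],[0,0,-180],[0,0,-180]],"twist":[[0,0,0],[0,0,0],[0,0,0],[0,0,0],[0,0,0],[0,0,0],[0,0,0],[0,0,0],[0,0,0],[0,0,0]],"claw":[0.7,0.7,0.7,0.7,0.7,0.7,0.7,0.7,0.7,0.7]}' 20
python3 - <<'E'
from h import *
f,K,Rw,t=cam("wrist"); save(f,"wrist4.png"); s=monitor.sense(); print(s["ee_pos"],R.from_quat(s["eef_rot"]).as_matrix().round(3).tolist())
E
```

```text
time: 5.23
ee_pos: [523.2, 255.0, 117.7]
eef_rot: [0.729, 0.685, 0.002, 0.001]
contact_force: [-0.4, 0.3, -0.6]
gripper_width: 26.9
grasp_force: 19.9
time: 6.07
ee_pos: [525.5, 256.8, 306.3]
eef_rot: [0.729, 0.685, 0.008, 0.003]
contact_force: [1.5, 0.7, 0.5]
gripper_width: 61.8
grasp_force: 0.0
[524.37121637 256.2818196  302.40896829] [[0.062, 0.998, 0.011], [0.998, -0.062, 0.005], [0.005, 0.011, -1.0]]
```

View pics/wrist4.png

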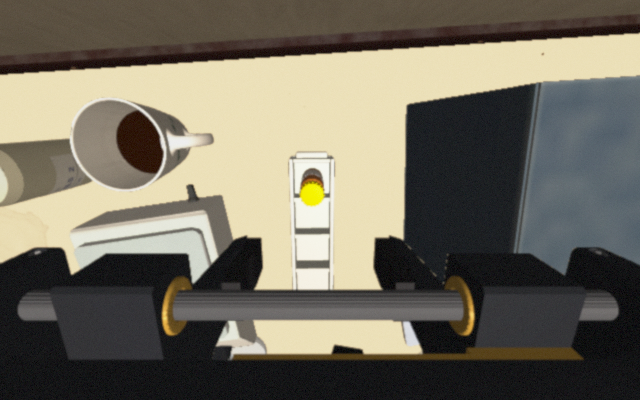

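The yellow vial stands in the last pocket, its cap at (312,192). The rack's far rim is at (290–335,157) and the dividers are at rows ~195, 231 and 265.

```bash
python3 - <<'E'
from h import *
f,K,Rw,t=cam("wrist"); s=monitor.sense(); print(s["ee_pos"],s["joint_positions"].round(3), s["dq"].round(3))
print("cap",ray(K,Rw,t,(312,192),100).round(1))
for p in ((290,157),(335,157),(312,231),(312,265)): print(p,ray(K,Rw,t,p,35).round(1))
hsv=cv2.cvtColor(f,cv2.COLOR_RGB2HSV); m=cv2.inRange(hsv,(25,200,150),(33,255,255)); n,_,st,c=cv2.connectedComponentsWithStats(m); i=1+st[1:,4].argmax(); print(st[i],c[i])
# tool position of the picture axis
print(proj(K,Rw,t,[s["ee_pos"]+R.from_quat(s["eef_rot"]).as_matrix()@[0,0,203]]))
E
```

```text
[522.84920698 255.54875107 298.79709126] [ 0.412  0.088  1.816 -0.     1.231  0.474] [-0.001  0.04   0.073  0.    -0.003 -0.004]
cap [521.1 258.1 100. ]
(290, 157) [496.  287.1  35. ]
(335, 157) [550.  283.6  35. ]
(312, 231) [516.  190.4  35. ]
(312, 265) [512.7 141.8  35. ]
[302 181  24  25 435] [313.44827586 193.11494253]
[[314.99004001 192.79597556]]
```

```bash
python3 -m inch '{"delta_pos":[[-38,4,0],[-76,7,0],[-114,11,0],[-152,14,0],[-190,18,0],[-228,22,0],[-266,25,0],[-304,29,0],[-342,33,0],[-370,35,0],[-378,36,0],[-378,36,0],[-378,36,30],[-378,36,65],[-378,36,100]],"twist":[[0,0,0.02],[0,0,0.04],[0,0,0.06],[0,0,0.08],[0,0,0.1],[0,0,0.12],[0,0,0.14],[0,0,0.16],[0,0,0.18],[0,0,0.2],[0,0,0.22],[0,0,0.22],[0,0,0.22],[0,0,0.22],[0,0,0.22]],"claw":[0.7,0.7,0.7,0.7,0.7,0.7,0.7,0.7,0.7,0.7,0.7,0.7,0.7,0.7,0.7]}' 20
python3 - <<'E'
from h import *
s=monitor.sense(); print(s["ee_pos"]); f,K,Rw,t=cam("wrist"); f,K,Rw,t=cam("wrist"); s=monitor.sense(); print(s["ee_pos"])
hsv=cv2.cvtColor(f,cv2.COLOR_RGB2HSV)
for c,(a,b) in HUE.items():
    m=cv2.inRange(hsv,(a,170,90),(b,255,255)); n,_,st,ce=cv2.connectedComponentsWithStats(m)
    for i in range(1,n):
        if st[i,4]>60: print(c,st[i],ce[i].round(0),totool(ray(K,Rw,t,ce[i],100)-s["ee_pos"]).round(1))
save(f,"wrist5.png")
E
```

```text
time: 7.42
ee_pos: [534.3, -123.0, 194.6]
eef_rot: [0.799, 0.601, 0.001, 0.0]
contact_force: [0.4, 0.7, -0.4]
gripper_width: 61.4
grasp_force: 0.0
[ 534.27486799 -123.00823614  194.59523482]
[ 529.0808581  -121.49492452  188.32595353]
red [303 251   9  27 143] [307. 263.] [-17.4  -6.7  88.4]
red [342 250  10  29 158] [347. 264.] [-18.   19.1  88. ]
red [315 320  25   6  96] [327. 322.] [-62.1   6.6  88.2]
yellow [ 300  122   55   54 1066] [327. 151.] [54.1  5.6 88.3]
green [  0  85  16  13 137] [ 6. 91.] [  86.6 -171.8   90.9]
blue [302 185  51  39 501] [328. 200.] [25.   6.3 88.3]
blue [ 308  220   39   39 1155] [327. 239.] [-0.5  6.2 88.2]
```

```bash
python3 - <<'E'
from h import *
for i in range(4):
    f,K,Rw,t=cam("wrist"); s=monitor.sense(); print(s["time"],s["ee_pos"].round(1),s["dq"].round(3))
hsv=cv2.cvtColor(f,cv2.COLOR_RGB2HSV)
for c in ("blue",):
    a,b=HUE[c]; m=cv2.inRange(hsv,(a,170,90),(b,255,255)); n,_,st,ce=cv2.connectedComponentsWithStats(m)
    for i in range(1,n):
        if st[i,4]>60: print(c,st[i],ce[i].round(0),totool(ray(K,Rw,t,ce[i],100)-s["ee_pos"]).round(1))
E
```

```text
7.5667 [ 531.2 -122.2  191.7] [-0.004 -0.045 -0.085 -0.004  0.007 -0.001]
7.6167 [ 533.3 -123.   194.6] [-0.008 -0.035 -0.062 -0.004 -0.006 -0.002]
7.6667 [ 534.7 -123.6  196.6] [-0.007 -0.023 -0.034 -0.    -0.005  0.001]
7.7167 [ 535.5 -124.   197.7] [-0.005 -0.015 -0.018 -0.002 -0.007 -0.002]
blue [294 182  49  38 458] [318. 196.] [24.7 -0.7 97.7]
blue [ 298  214   38   37 1043] [316. 232.] [ 0.2 -2.2 97.7]
```

```bash
python3 -m inch '{"delta_pos":[[0,-1.5,25],[0,-1.5,50],[0,-1.5,68],[0,-1.5,77],[0,-1.5,81],[0,-1.5,81],[0,-1.5,81],[0,-1.5,81],[0,-1.5,81],[0,-1.5,81],[0,-1.5,81],[0,-1.5,81],[0,-1.5,81],[0,-1.5,81]],"twist":[[0,0,0],[0,0,0],[0,0,0],[0,0,0],[0,0,0],[0,0,0],[0,0,0],[0,0,0],[0,0,0],[0,0,0],[0,0,0],[0,0,0],[0,0,0],[0,0,0]],"claw":[0.7,0.7,0.7,0.7,0.7,0.7,0.7,0.7,0.2,0.2,0.2,0.2,0.2,0.2]}' 20
python3 -m inch '{"delta_pos":[[0,0,-10],[0,0,-30],[0,0,-60],[0,0,-95],[0,0,-115],[0,0,-128],[0,0,-130],[0,0,-130],[0,0,-130],[0,0,-130]],"twist":[[0,0,0],[0,0,0],[0,0,0],[0,0,0],[0,0,0],[0,0,0],[0,0,0],[0,0,0],[0,0,0],[0,0,0]],"claw":[0.2,0.2,0.2,0.2,0.2,0.2,0.2,0.2,0.2,0.2]}' 20
python3 - <<'E'
from h import *
s=monitor.sense(); M=R.from_quat(s["eef_rot"]).as_matrix(); print(s["ee_pos"],M.round(3)[:2].tolist())
print("move to P3",totool(np.array([518.8,206.5,s["ee_pos"][2]])-s["ee_pos"]).round(1))
E
```

```text
time: 8.88
ee_pos: [532.8, -124.2, 114.8]
eef_rot: [0.799, 0.601, 0.0, 0.0]
contact_force: [-0.1, 0.7, 0.4]
gripper_width: 27.3
grasp_force: 20.0
time: 9.72
ee_pos: [531.5, -123.8, 242.5]
eef_rot: [0.799, 0.601, -0.001, -0.002]
contact_force: [-0.0, 0.1, -1.3]
gripper_width: 27.1
grasp_force: 20.0
[ 531.4648884  -123.7836793   242.45836059] [[0.278, 0.96, -0.004], [0.96, -0.278, 0.001]]
move to P3 [ 313.7 -104.1    0.4]
```

```bash
python3 -m inch '{"delta_pos":[[12,-4,0],[40,-13,0],[78,-26,0],[116,-39,0],[154,-52,0],[192,-64,0],[230,-77,0],[264,-88,0],[290,-97,0],[306,-103,0],[313,-105,0],[313,-105,0],[313,-105,0],[313,-105,0],[313,-105,0],[313,-105,0]],"twist":[[0,0,0],[0,0,-0.02],[0,0,-0.05],[0,0,-0.08],[0,0,-0.11],[0,0,-0.14],[0,0,-0.17],[0,0,-0.2],[0,0,-0.22],[0,0,-0.22],[0,0,-0.22],[0,0,-0.22],[0,0,-0.22],[0,0,-0.22],[0,0,-0.22],[0,0,-0.22]],"claw":[0.2,0.2,0.2,0.2,0.2,0.2,0.2,0.2,0.2,0.2,0.2,0.2,0.2,0.2,0.2,0.2]}' 20
```

```text
time: 11.05
ee_pos: [519.1, 204.6, 244.7]
eef_rot: [0.729, 0.684, -0.0, 0.0]
contact_force: [0.4, 0.7, -0.2]
gripper_width: 27.0
grasp_force: 20.0
```

```bash
python3 -m inch '{"delta_pos":[[2,0,15],[2,0,45],[2,0,75],[2,0,100],[2,0,115],[2,0,123],[2,0,127],[2,0,129],[2,0,129],[2,0,129],[2,0,129]],"twist":[[0,0,0],[0,0,0],[0,0,0],[0,0,0],[0,0,0],[0,0,0],[0,0,0],[0,0,0],[0,0,0],[0,0,0],[0,0,0]],"claw":[0.2,0.2,0.2,0.2,0.2,0.2,0.2,0.2,0.2,0.2,0.2]}' 20
python3 -m inch '{"delta_pos":[[0,0,0],[0,0,0],[0,0,0],[0,0,0],[0,0,-15],[0,0,-50],[0,0,-90],[0,0,-130],[0,0,-160],[0,0,-178],[0,0,-180],[0,0,-180],[0,0,-180],[0,0,-180]],"twist":[[0,0,0],[0,0,0],[0,0,0],[0,0,0],[0,0,0],[0,0,0],[0,0,0],[0,0,0],[0,0,0],[0,0,0],[0,0,0],[0,0,0],[0,0,0],[0,0,0]],"claw":[0.7,0.7,0.7,0.7,0.7,0.7,0.7,0.7,0.7,0.7,0.7,0.7,0.7,0.7]}' 20
python3 - <<'E'
from h import *
f,K,Rw,t=cam("wrist"); save(f,"wrist6.png"); s=monitor.sense(); print(s["ee_pos"].round(1))
for p in [(522.2,256.5,35),(518.8,206.5,35)]: print(proj(K,Rw,t,[p]).round(0), proj(K,Rw,t,[np.add(p,(0,0,65))]).round(0))
print("to red",totool(np.array([520.5,-171.5,s["ee_pos"][2]])-s["ee_pos"]).round(1))
E
```

```text
time: 11.97
ee_pos: [520.1, 208.0, 117.1]
eef_rot: [0.729, 0.685, 0.001, 0.001]
contact_force: [-0.5, -0.0, -1.4]
gripper_width: 27.7
grasp_force: 20.0
time: 13.13
ee_pos: [517.9, 207.3, 293.0]
eef_rot: [0.729, 0.685, -0.002, -0.001]
contact_force: [0.2, -0.5, -0.4]
gripper_width: 61.5
grasp_force: 0.0
[517.9 207.3 293. ]
[[320. 139.]] [[320. 143.]]
[[319. 181.]] [[319. 195.]]
to red [-378.    26.     0.6]
```

View pics/wrist6.png

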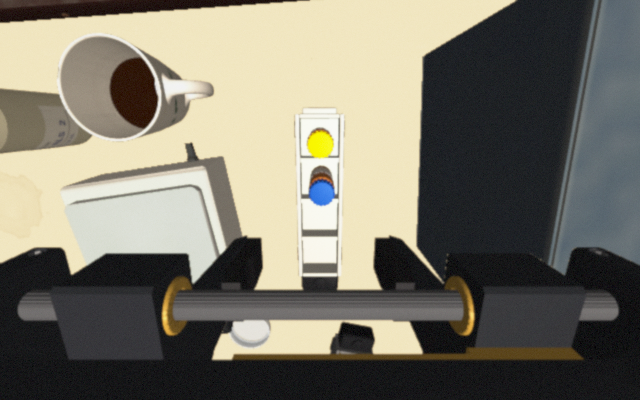

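Yellow (320,143) and blue (321,192) both stand upright in pockets 4 and 3. The rack rim runs from row ~114 to ~276, with dividers at ~158, 197 and 233.

```bash
python3 -m inch '{"delta_pos":[[-12,1,0],[-40,3,0],[-80,6,0],[-120,8,0],[-160,11,0],[-200,14,0],[-240,17,0],[-280,20,0],[-315,22,0],[-345,24,0],[-367,25,0],[-378,26,0],[-378,26,10],[-378,26,40],[-378,26,75],[-378,26,95],[-378,26,100],[-378,26,100],[-378,26,100],[-378,26,100]],"twist":[[0,0,0],[0,0,0.02],[0,0,0.04],[0,0,0.06],[0,0,0.09],[0,0,0.12],[0,0,0.14],[0,0,0.16],[0,0,0.18],[0,0,0.2],[0,0,0.22],[0,0,0.22],[0,0,0.22],[0,0,0.22],[0,0,0.22],[0,0,0.22],[0,0,0.22],[0,0,0.22],[0,0,0.22],[0,0,0.22]],"claw":[0.7,0.7,0.7,0.7,0.7,0.7,0.7,0.7,0.7,0.7,0.7,0.7,0.7,0.7,0.7,0.7,0.7,0.7,0.7,0.7]}' 20
cat >> h.py <<'E'
def find(c):
    for i in range(2): f,K,Rw,t=cam("wrist")
    s=monitor.sense(); print(s["ee_pos"].round(1))
    hsv=cv2.cvtColor(f,cv2.COLOR_RGB2HSV); a,b=HUE[c]; m=cv2.inRange(hsv,(a,170,90),(b,255,255)); n,_,st,ce=cv2.connectedComponentsWithStats(m)
    for i in range(1,n):
        if st[i,4]>60: print(c,st[i],ce[i].round(0),totool(ray(K,Rw,t,ce[i],100)-s["ee_pos"]).round(1))
E
python3 -c "
from h import *
find('red')"
```

```text
time: 14.85
ee_pos: [522.8, -171.0, 197.4]
eef_rot: [0.799, 0.601, 0.001, 0.001]
contact_force: [0.2, 0.0, 0.4]
gripper_width: 61.8
grasp_force: 0.0
[ 522.9 -171.3  197.8]
red [ 291  182   50   70 1602] [314. 221.] [ 7.1 -2.3 97.8]
```

```bash
python3 -m inch '{"delta_pos":[[0,-2,25],[0,-2,50],[0,-2,68],[0,-2,77],[0,-2,82],[0,-2,82],[0,-2,82],[0,-2,82],[0,-2,82],[0,-2,82],[0,-2,82],[0,-2,82],[0,-2,82],[0,-2,82]],"twist":[[0,0,0],[0,0,0],[0,0,0],[0,0,0],[0,0,0],[0,0,0],[0,0,0],[0,0,0],[0,0,0],[0,0,0],[0,0,0],[0,0,0],[0,0,0],[0,0,0]],"claw":[0.7,0.7,0.7,0.7,0.7,0.7,0.7,0.7,0.2,0.2,0.2,0.2,0.2,0.2]}' 20
python3 -m inch '{"delta_pos":[[0,0,-10],[0,0,-30],[0,0,-60],[0,0,-95],[0,0,-115],[0,0,-128],[0,0,-130],[0,0,-130],[0,0,-130],[0,0,-130],[0,0,-130]],"twist":[[0,0,0],[0,0,0],[0,0,0],[0,0,0],[0,0,0],[0,0,0],[0,0,0],[0,0,0],[0,0,0],[0,0,0],[0,0,0]],"claw":[0.2,0.2,0.2,0.2,0.2,0.2,0.2,0.2,0.2,0.2,0.2]}' 20
python3 - <<'E'
from h import *
s=monitor.sense(); print("move to P2",totool(np.array([515.6,156.5,s["ee_pos"][2]])-s["ee_pos"]).round(1))
E
```

```text
time: 16.12
ee_pos: [519.8, -170.6, 113.8]
eef_rot: [0.799, 0.601, 0.0, 0.0]
contact_force: [0.2, -0.5, 0.9]
gripper_width: 27.6
grasp_force: 20.0
time: 17.03
ee_pos: [518.7, -170.2, 241.6]
eef_rot: [0.799, 0.601, -0.001, -0.002]
contact_force: [-0.0, -0.5, -0.6]
gripper_width: 27.5
grasp_force: 20.0
move to P2 [313.  -93.9   0.5]
```

```bash
python3 -m inch '{"delta_pos":[[12,-4,0],[40,-12,0],[78,-24,0],[116,-35,0],[154,-46,0],[192,-58,0],[230,-69,0],[264,-79,0],[290,-87,0],[306,-92,0],[313,-95,0],[313,-95,0],[313,-95,0],[313,-95,0],[313,-95,0],[313,-95,0],[313,-95,0]],"twist":[[0,0,0],[0,0,-0.02],[0,0,-0.05],[0,0,-0.08],[0,0,-0.11],[0,0,-0.14],[0,0,-0.17],[0,0,-0.2],[0,0,-0.22],[0,0,-0.22],[0,0,-0.22],[0,0,-0.22],[0,0,-0.22],[0,0,-0.22],[0,0,-0.22],[0,0,-0.22],[0,0,-0.22]],"claw":[0.2,0.2,0.2,0.2,0.2,0.2,0.2,0.2,0.2,0.2,0.2,0.2,0.2,0.2,0.2,0.2,0.2]}' 20
python3 - <<'E'
from h import *
f,K,Rw,t=cam("wrist"); s=monitor.sense(); print(s["ee_pos"])
save(f,"wrist7.png")
E
```

```text
time: 18.45
ee_pos: [515.7, 155.6, 243.7]
eef_rot: [0.729, 0.684, -0.0, 0.0]
contact_force: [-0.0, -0.0, -0.7]
gripper_width: 27.4
grasp_force: 20.0
[515.72068401 155.70571778 243.77442025]
```

View pics/wrist7.png

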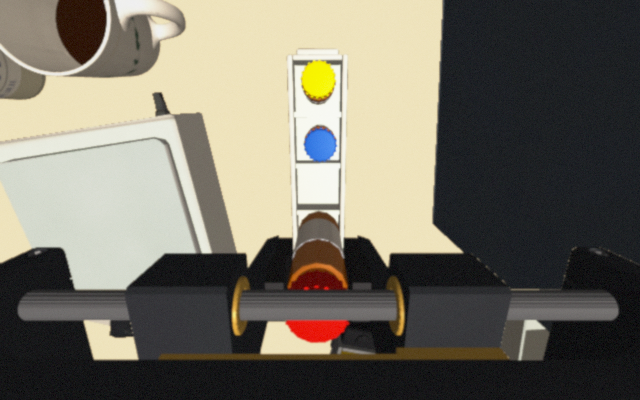

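Red is held. Yellow (319,80) and blue (320,144) stand in their pockets, and the divider tops are near rows 115, 162 and 207.

```bash
python3 - <<'E'
from h import *
f,K,Rw,t=cam("wrist"); s=monitor.sense()
for row in (54,115,162,207): print(row,ray(K,Rw,t,(319,row),35).round(1))
print("caps",ray(K,Rw,t,(319,80),100).round(1),ray(K,Rw,t,(320,144),100).round(1))
E
```

```text
54 [525.2 283.9  35. ]
115 [521.9 230.7  35. ]
162 [519.1 185.5  35. ]
207 [516.2 138.3  35. ]
caps [523.1 254.3 100. ] [521.  208.7 100. ]
```

```bash
python3 -m inch '{"delta_pos":[[2,1,15],[2,1,45],[2,1,75],[2,1,100],[2,1,115],[2,1,123],[2,1,127],[2,1,129],[2,1,129],[2,1,129],[2,1,129]],"twist":[[0,0,0],[0,0,0],[0,0,0],[0,0,0],[0,0,0],[0,0,0],[0,0,0],[0,0,0],[0,0,0],[0,0,0],[0,0,0]],"claw":[0.2,0.2,0.2,0.2,0.2,0.2,0.2,0.2,0.2,0.2,0.2]}' 20
python3 -m inch '{"delta_pos":[[0,0,0],[0,0,0],[0,0,0],[0,0,0],[0,0,-15],[0,0,-50],[0,0,-90],[0,0,-130],[0,0,-160],[0,0,-178],[0,0,-180],[0,0,-180],[0,0,-180],[0,0,-180]],"twist":[[0,0,0],[0,0,0],[0,0,0],[0,0,0],[0,0,0],[0,0,0],[0,0,0],[0,0,0],[0,0,0],[0,0,0],[0,0,0],[0,0,0],[0,0,0],[0,0,0]],"claw":[0.7,0.7,0.7,0.7,0.7,0.7,0.7,0.7,0.7,0.7,0.7,0.7,0.7,0.7]}' 20
python3 - <<'E'
from h import *
find("red"); s=monitor.sense()
print("to green",totool(np.array([507.5,-219.5,s["ee_pos"][2]])-s["ee_pos"]).round(1))
E
```

```text
time: 19.47
ee_pos: [517.7, 158.6, 116.1]
eef_rot: [0.729, 0.685, 0.001, 0.001]
contact_force: [-0.1, 0.7, -1.1]
gripper_width: 27.2
grasp_force: 20.0
time: 20.63
ee_pos: [515.5, 158.1, 292.1]
eef_rot: [0.729, 0.685, -0.002, -0.001]
contact_force: [0.7, 0.0, 0.3]
gripper_width: 61.9
grasp_force: 0.0
[515.7 158.1 292.2]
red [309 182  26  26 506] [321. 194.] [  0.9   3.6 192.2]
to green [-377.4   15.3    0.4]
```

```bash
python3 -m inch '{"delta_pos":[[-12,1,0],[-40,2,0],[-80,3,0],[-120,4,0],[-160,6,0],[-200,7,0],[-240,9,0],[-280,10,0],[-315,12,0],[-345,13,0],[-367,14,0],[-377,14,0],[-377,14,10],[-377,14,40],[-377,14,75],[-377,14,95],[-377,14,100],[-377,14,100],[-377,14,100],[-377,14,100]],"twist":[[0,0,0],[0,0,0.02],[0,0,0.04],[0,0,0.06],[0,0,0.09],[0,0,0.12],[0,0,0.14],[0,0,0.16],[0,0,0.18],[0,0,0.2],[0,0,0.22],[0,0,0.22],[0,0,0.22],[0,0,0.22],[0,0,0.22],[0,0,0.22],[0,0,0.22],[0,0,0.22],[0,0,0.22],[0,0,0.22]],"claw":[0.7,0.7,0.7,0.7,0.7,0.7,0.7,0.7,0.7,0.7,0.7,0.7,0.7,0.7,0.7,0.7,0.7,0.7,0.7,0.7]}' 20
python3 -c "
from h import *
find('green')"
```

```text
time: 22.4
ee_pos: [508.5, -218.7, 196.5]
eef_rot: [0.799, 0.601, 0.001, 0.001]
contact_force: [0.6, -0.1, 0.5]
gripper_width: 61.6
grasp_force: 0.0
[ 508.5 -219.   196.8]
green [292 184  49  34 357] [315. 198.] [23.6 -1.5 96.8]
green [298 215  37  35 961] [316. 232.] [-0.  -1.1 96.8]
```

```bash
python3 -m inch '{"delta_pos":[[0,-1,25],[0,-1,50],[0,-1,68],[0,-1,77],[0,-1,81],[0,-1,81],[0,-1,81],[0,-1,81],[0,-1,81],[0,-1,81],[0,-1,81],[0,-1,81],[0,-1,81],[0,-1,81]],"twist":[[0,0,0],[0,0,0],[0,0,0],[0,0,0],[0,0,0],[0,0,0],[0,0,0],[0,0,0],[0,0,0],[0,0,0],[0,0,0],[0,0,0],[0,0,0],[0,0,0]],"claw":[0.7,0.7,0.7,0.7,0.7,0.7,0.7,0.7,0.2,0.2,0.2,0.2,0.2,0.2]}' 20
python3 -m inch '{"delta_pos":[[0,0,-10],[0,0,-30],[0,0,-60],[0,0,-95],[0,0,-115],[0,0,-128],[0,0,-130],[0,0,-130],[0,0,-130],[0,0,-130],[0,0,-130]],"twist":[[0,0,0],[0,0,0],[0,0,0],[0,0,0],[0,0,0],[0,0,0],[0,0,0],[0,0,0],[0,0,0],[0,0,0],[0,0,0]],"claw":[0.2,0.2,0.2,0.2,0.2,0.2,0.2,0.2,0.2,0.2,0.2]}' 20
python3 - <<'E'
from h import *
s=monitor.sense(); print("move to P1",totool(np.array([513,107.5,s["ee_pos"][2]])-s["ee_pos"]).round(1))
E
```

```text
time: 23.67
ee_pos: [506.4, -218.5, 113.8]
eef_rot: [0.799, 0.601, 0.0, 0.0]
contact_force: [0.0, 1.3, 0.7]
gripper_width: 27.5
grasp_force: 19.9
time: 24.58
ee_pos: [505.4, -218.0, 241.6]
eef_rot: [0.799, 0.601, -0.001, -0.002]
contact_force: [1.2, -0.6, 0.6]
gripper_width: 27.2
grasp_force: 19.9
move to P1 [314.8 -83.2   0.5]
```

```bash
python3 -m inch '{"delta_pos":[[12,-4,0],[40,-11,0],[78,-21,0],[116,-31,0],[154,-41,0],[192,-51,0],[230,-61,0],[264,-70,0],[290,-77,0],[307,-82,0],[315,-84,0],[315,-84,0],[315,-84,0],[315,-84,0],[315,-84,0],[315,-84,0],[315,-84,0]],"twist":[[0,0,0],[0,0,-0.02],[0,0,-0.05],[0,0,-0.08],[0,0,-0.11],[0,0,-0.14],[0,0,-0.17],[0,0,-0.2],[0,0,-0.22],[0,0,-0.22],[0,0,-0.22],[0,0,-0.22],[0,0,-0.22],[0,0,-0.22],[0,0,-0.22],[0,0,-0.22],[0,0,-0.22]],"claw":[0.2,0.2,0.2,0.2,0.2,0.2,0.2,0.2,0.2,0.2,0.2,0.2,0.2,0.2,0.2,0.2,0.2]}' 20
```

```text
time: 26.0
ee_pos: [513.4, 106.6, 243.7]
eef_rot: [0.729, 0.684, -0.0, 0.0]
contact_force: [-0.1, -0.2, -0.7]
gripper_width: 27.3
grasp_force: 19.9
```

```bash
python3 -m inch '{"delta_pos":[[1,0,15],[1,0,45],[1,0,75],[1,0,100],[1,0,115],[1,0,123],[1,0,127],[1,0,129],[1,0,129],[1,0,129],[1,0,129]],"twist":[[0,0,0],[0,0,0],[0,0,0],[0,0,0],[0,0,0],[0,0,0],[0,0,0],[0,0,0],[0,0,0],[0,0,0],[0,0,0]],"claw":[0.2,0.2,0.2,0.2,0.2,0.2,0.2,0.2,0.2,0.2,0.2]}' 20
python3 -m inch '{"delta_pos":[[0,0,0],[0,0,0],[0,0,0],[0,0,0],[0,0,-15],[0,0,-50],[0,0,-90],[0,0,-130],[0,0,-160],[0,0,-178],[0,0,-180],[0,0,-180],[0,0,-180],[0,0,-180]],"twist":[[0,0,0],[0,0,0],[0,0,0],[0,0,0],[0,0,0],[0,0,0],[0,0,0],[0,0,0],[0,0,0],[0,0,0],[0,0,0],[0,0,0],[0,0,0],[0,0,0]],"claw":[0.7,0.7,0.7,0.7,0.7,0.7,0.7,0.7,0.7,0.7,0.7,0.7,0.7,0.7]}' 20
python3 - <<'E'
from h import *
f,K,Rw,t=cam("wrist"); f,K,Rw,t=cam("wrist"); g=cam("side")[0][80:210,280:420]
save(np.vstack([f[:, 60:580],cv2.resize(g,(520,483),interpolation=cv2.INTER_CUBIC)[:190]]) ,"end.png")
save(cv2.resize(g,None,fx=4,fy=4,interpolation=cv2.INTER_CUBIC),"endside.png")
save(f,"endw.png")
E
```

```text
time: 26.92
ee_pos: [514.4, 108.6, 116.0]
eef_rot: [0.729, 0.685, 0.001, 0.001]
contact_force: [0.2, -0.0, -0.4]
gripper_width: 27.5
grasp_force: 19.9
time: 28.08
ee_pos: [512.2, 108.3, 292.1]
eef_rot: [0.729, 0.685, -0.002, -0.001]
contact_force: [-0.7, 0.3, -0.2]
gripper_width: 62.0
grasp_force: 0.0
```

View pics/endw.png

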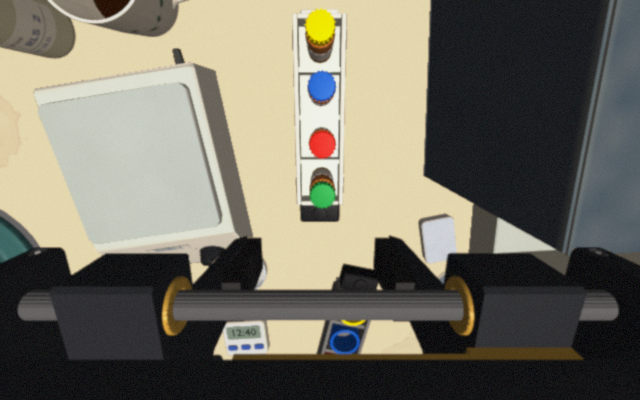

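View pics/endside.png

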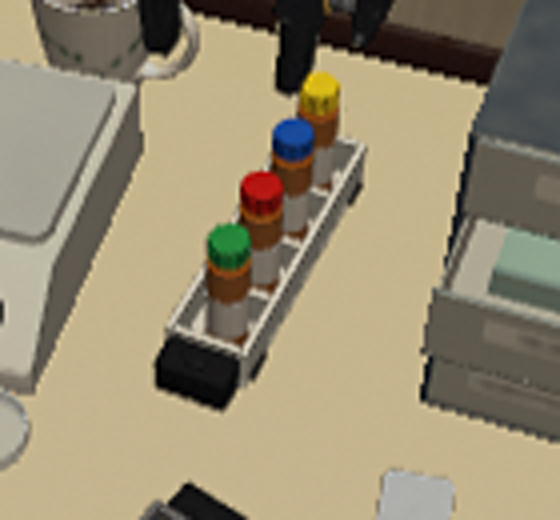

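All four vials stand upright in the new rack. From the black end they are green (321,194), red (321,143), blue (321,87) and yellow (320,25). A quick margin check comes next.

```bash
python3 - <<'E'
from h import *
f,K,Rw,t=cam("wrist")
for n,p in dict(yellow=(320,25),blue=(321,87),red=(321.5,143),green=(321.5,194)).items(): print(n,ray(K,Rw,t,p,100).round(1))
for p in ((293,12),(347,12),(299,206),(340,206),(320,73),(320,117),(320,158)): print(p,ray(K,Rw,t,p,35).round(1))
E
```

```text
yellow [523.  255.3 100. ]
blue [521.  206.7 100. ]
red [518.6 158.  100. ]
green [515.8 108.9 100. ]
(293, 12) [497.4 286.5  35. ]
(347, 12) [552.7 283.   35. ]
(299, 206) [486.9  78.5  35. ]
(340, 206) [537.1  75.4  35. ]
(320, 73) [521.6 227.1  35. ]
(320, 117) [518.9 181.5  35. ]
(320, 158) [516.2 135.5  35. ]
```

```bash
python3 -c "
from rig import order
print(order.close_job())"
```

```text
the job is handed in; nothing more can be done
None
```

The four vials stand upright in the new rack in reverse order (green, red, blue, yellow from the black end), each within about 3 mm of its pocket centre by the last camera check; the job is handed in after about 28 s of robot time, with no verdict shown.

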